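# Tip the mortar prism down into the measuring bed

## Robot

A 6-joint arm with a two-finger parallel gripper is mounted at the origin on the work surface. World frame = base frame: x ahead of the robot, y to its left, z up, the work surface at z = 0. Lengths are in m, angles in rad, forces in N, time in s.
With the tool pointing down it reaches from about 0.375 to 0.75 m from the base axis. Payload 9 kg.
Tool frame: the origin (TCP) lies at the centre of the arm's flange, where the gripper is bolted on; the fingertips stand 173 mm ahead of it and the grasp point (between the pads) lies bot.grip_point_offset ahead of it (bot.grip_point_offset is the distance from the TCP to the grasp point, in m); z points along the fingers, y is the direction in which the jaws open and shut (so a half turn about z gives the same grasp; the last joint's range is limited). The gripper opens to 85 mm and grips with 20 to 120 N. Pads are 22 mm wide; open, the fingers measure 114 mm over their backs; the gripper's body (76 mm by 85 mm) begins 54 mm behind the grasp point. The pads swing forward as they close: fully open they stand 13 mm farther back than shut.
Start: joints at [0.885, 0.104, 0.097, 1.564, 0, 1.353], TCP at [0.271, 0.536, 0.405] pointing down, gripper open.
Joint ranges: [-2.99, 2.99], [-0.84, 1.86], [-1.1, 1.16], [-1.84, 2.11], [-1.51, 1.56], [-3.14, 3.14]. Speed limits (rad/s): [2.22, 2.22, 2.57, 3.14, 3.14, 3.14].

## Interface

Orientations are given as a unit quaternion [w, x, y, z].
In Python, from plant import bot, imaging gives the robot as it stands. Calls block until the motion is done:
- bot.reach(position, orientation): joint-space move of the TCP to a pose.
- bot.move_straight(position, attitude=None, velocity=0.15, max_force=None): straight line of the TCP; attitude=None keeps the orientation; velocity is the mean speed in m/s. With max_force (N) it stops when the force on the tool has changed by that much, and returns True; else False.
- bot.set_joints(angles): joint-space move.
- bot.set_gripper(opening, f_grip=None): finger opening in m; f_grip is the grip in N (None keeps the last); returns when the fingers have stopped.
- bot.hold(seconds).
- bot.ik(position, orientation): joint angles nearest the present ones, or None.
- imaging.snapshot(name): name is "scene" or "top" or "wrist"; returns the picture (384x512x3 uint8, blue, green, red); there is no depth.
- imaging.camera_model(name): a dict with "mtx" (3x3 intrinsics, pixels), "cam_to_world" (4x4, takes a point from camera to world coordinates). Camera axes: x right, y down, z forward; pixel columns grow to the right and rows downward; lengths in m; the calibration is good to about 2 mm. A picture is of the moment at which its call begins: read the wrist's pose just before it. camera_model takes no time and is no camera call; for the wrist camera it gives the pose at the moment of the call.
A pose or a line that the arm cannot do raises bot.IKError and nothing moves.
- bot.job_done(): hands the job in, once; it reports no verdict.
Readings, each from a call of its own:
- bot.read_clock(): time.
- bot.read_q(): joint angles.
- bot.read_joint_vel(): joint speeds.
- bot.read_tau(): joint torques, N m.
- bot.read_tool_pos(): TCP position.
- bot.read_tcp_rot(): TCP orientation.
- bot.read_ft_force(): force on the tool from outside, world axes, zero at the start.
- bot.read_wrist_torque(): the same for the moment, N m.
- bot.read_gripper_width(): finger opening in m.
Only numpy, scipy, OpenCV 4.12 (cv2) and the standard library are available. Lean on these libraries where they do the work, as an engineer would, in place of code of your own. Each camera call takes 0.05 s, during which the arm holds its last target.

## Task

The mortar prism is standing on end in the open end of the length-measuring bed. Push it near its top so that it tips over towards the end stop and lies lengthwise between the rails, then push it along by its foot end until its far end rests fully against the stop. Only push it, never lift or carry it, and leave the other specimens and the brush where they are.

Things in the scene. Friction and masses are not known exactly. Their poses are not given: they have to be found in the camera images.
- bed: Steel measuring bed, bolted down. Plate 360 x 90 x 12 mm; origin: centre of its underside, on the bench; +x along the channel to the end stop. Two rails along its whole length, 8 mm wide, tops 24 mm above the bench, leave a 60 mm channel centred on y = 0. Stop: dark block, x 150 to 180 mm, 84 mm wide, top 58 mm above the bench, with a dial on it up to 115 mm. The -x end is open.
- stop_face (a point): Point on the middle of the stop's flat face that looks along the channel (bed x = 150 mm), 32 mm above the bench.
- prism: Pale mortar prism, 40 x 40 x 160 mm, about 0.57 kg. Origin: centre of its foot; z runs from the foot to the other end. Starts upright on the plate in the channel, sides within 2 degrees of the bed's, its axis at bed x = -125 to -95 mm. Tipped over its lower edge it lies with its far end about 60 to 100 mm short of the stop.
- prism_mid (a point): Centre of the prism, 80 mm from its foot.
- prism_end (a point): Centre of the prism's end face opposite the foot (its top at the start, the end that must meet the stop).
- half_core: Loose half disc of grey concrete standing on its flat cut side beside the bed, 104 mm long (x), 40 mm thick (y), 52 mm high. Leave alone. Origin under its centre.
- core: Loose pale round core, 66 mm diameter, 58 mm high, standing beside the bed. Leave alone. Origin under its centre.
- slice: Loose pale round slice, 68 mm diameter, 26 mm high, lying beside the bed. Leave alone. Origin under its centre.
- tall_core: Loose grey round core, 64 mm diameter, 75 mm high, farther off to one side. Leave alone. Origin under its centre.
- brick_piece: Loose piece of red brick with a pale coat on top, 60 x 75 x 54 mm, farther off to one side. Leave alone. Origin under its centre.
- spare_prism: A second mortar prism lying flat on the bench at the right, on the robot side, 40 x 160 x 40 mm, long axis y. Leave alone. Origin under its centre.
- brush: Hand brush lying on the bench at the left, on the robot side. Leave alone.
Mind the look-alikes: they are no part of the job. Leave any blue look-alike of the prism alone.

How it is judged:
By the outcome, as a careful person would: the job done as asked, in the order asked, and still so for the second after the job is handed in, with the robot touching nothing.
It also fails if it takes over 42 s, if anything falls off the work surface, if the arm or the gripper's body presses on something with over 40 N, if the wrist force passes 120 N, or if a joint passes its speed limit or range.

## Working session

There is one attempt and no reset: what is moved stays moved. The work goes in short steps, each a Python script; the robot and the scene stay as the last script left them, time stands still between calls to the robot, and variables do not carry over. Pictures are saved under pics/ and viewed, and the job is handed in when it is done.

```bash
mkdir -p pics; ls
python3 - <<'E'
from plant import bot, imaging
import cv2,numpy as np
np.set_printoptions(precision=4,suppress=True)
print(bot.read_clock(),bot.grip_point_offset,bot.read_tool_pos(),bot.read_tcp_rot())
for n in ["scene","top"]:
    im=imaging.snapshot(n); cv2.imwrite(f"pics/{n}0.png",im)
    m=imaging.camera_model(n); print(n,m["mtx"],m["cam_to_world"])
E
```

```text
pics
0.0 0.1547 [0.2705 0.5354 0.4039] [-0.0003  0.2318  0.9728 -0.0006]
scene [[365.995    0.     251.2533]
 [  0.     365.995  189.1105]
 [  0.       0.       1.    ]] [[-0.2175  0.6571 -0.7218  1.192 ]
 [ 0.976   0.157  -0.1511  0.1554]
 [ 0.014  -0.7373 -0.6754  0.7842]
 [ 0.      0.      0.      1.    ]]
top [[382.2344   0.     249.3854]
 [  0.     382.2344 193.7047]
 [  0.       0.       1.    ]] [[ 0.0166 -0.9982  0.0581  0.4246]
 [-0.9999 -0.0168 -0.0022  0.0086]
 [ 0.0032 -0.058  -0.9983  1.3133]
 [ 0.      0.      0.      1.    ]]
```

View pics/scene0.png

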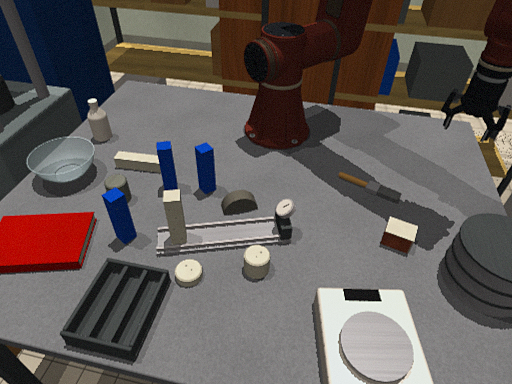

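View pics/top0.png

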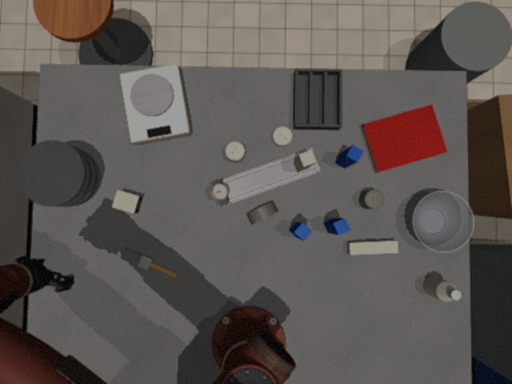

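Candidates in the top view: pale upright prism in the bed (306,158). Look-alikes: blue blocks (350,155), (338,226) and (302,230), and the spare prism lying at (373,248). I choose the pale one in the bed at (306,158), which is (175,215) in the scene view. Next I check it in a crop.

Run:
```python
import cv2
a=cv2.imread("pics/top0.png")[125:245,200:370]; cv2.imwrite("pics/c1.png",cv2.resize(a,None,fx=4.7,fy=4.7,interpolation=cv2.INTER_CUBIC))
a=cv2.imread("pics/scene0.png")[175:275,140:310]; cv2.imwrite("pics/c2.png",cv2.resize(a,None,fx=4.7,fy=4.7,interpolation=cv2.INTER_CUBIC))
```

```text
(no output)
```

View pics/c1.png

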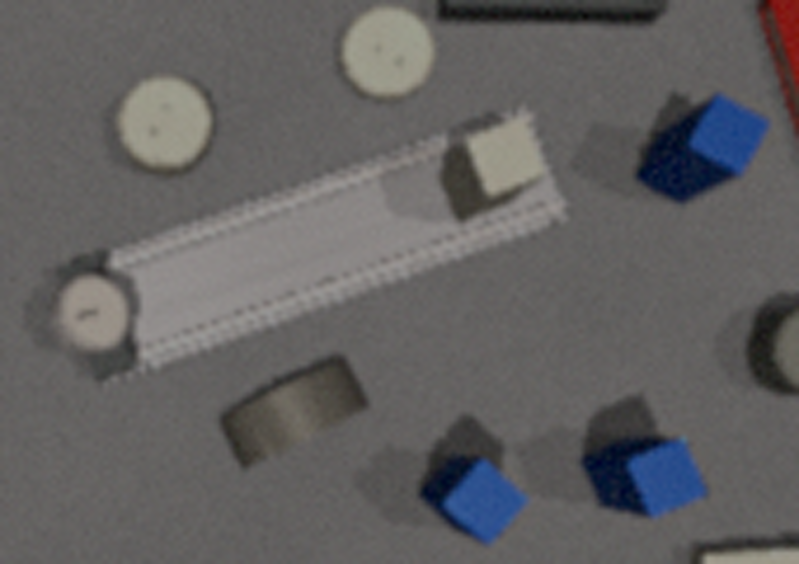

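View pics/c2.png

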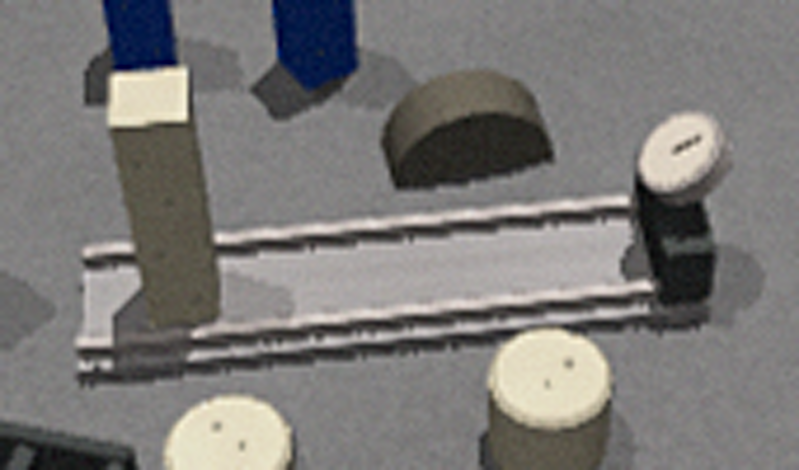

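The crops confirm a pale, untinted upright prism in the open end of the bed. Its top is at top-view px ~(307,158), and the dark stop with the dial is at ~(222,190). Now I'll measure it.

```bash
cat > h.py <<'E'
from plant import bot, imaging
import cv2,numpy as np
np.set_printoptions(precision=4,suppress=True)
def cast(n,px,z,m=None):
    m=m or imaging.camera_model(n); T=m["cam_to_world"]
    px=np.atleast_2d(np.asarray(px,float)); d=np.c_[px,np.ones(len(px))]@np.linalg.inv(m["mtx"]).T@T[:3,:3].T
    return T[:3,3]+d*((z-T[2,3])/d[:,2])[:,None]
E
python3 - <<'E'
from h import *
im=cv2.imread("pics/top0.png"); hsv=cv2.cvtColor(im,cv2.COLOR_BGR2HSV)
def c(x,y): return im[int(125+y/4.7),int(200+x/4.7)]
for p in [(505,155),(300,250),(250,210),(400,420),(120,300),(520,180)]: print(p,c(*p))
# prism top: bright & yellowish
B,G,R=[im[...,i].astype(int) for i in range(3)]
for name,mask in [("ptop",(R>140)&(R-B>8)),("bed",(R-B<30)&(R>115)&(R>=G+2))]:
    w=np.zeros_like(mask); w[140:215,210:325]=1
    m=(mask&w).astype(np.uint8)*255
    cv2.imwrite(f"pics/m_{name}.png",cv2.resize(m[125:245,200:370],None,fx=4,fy=4,interpolation=0))
    for k in cv2.findContours(m,cv2.RETR_EXTERNAL,cv2.CHAIN_APPROX_NONE)[0]:
        if cv2.contourArea(k)>60:
            r=cv2.minAreaRect(k); print(name,cv2.contourArea(k),r)
            z=.172 if name=="ptop" else .024
            q=cast("top",cv2.boxPoints(r),z)
            print(q[:,:2], np.linalg.norm(q-np.roll(q,1,0),axis=1), q.mean(0))
E
python3 -c "
import cv2,numpy as np
a=[cv2.imread(f'pics/m_{n}.png') for n in('ptop','bed')]
cv2.imwrite('pics/mm.png',cv2.resize(np.vstack(a),(480,600)))"
```

```text
(505, 155) [135 151 152]
(300, 250) [134 134 138]
(250, 210) [121 122 127]
(400, 420) [96 95 99]
(120, 300) [130 137 143]
(520, 180) [136 148 152]
ptop 112.5 ((219.5, 191.0), (12.0, 11.0), 90.0)
[[0.5153 0.1125]
 [0.5159 0.0796]
 [0.4799 0.0788]
 [0.4794 0.1117]] [0.036  0.0329 0.036  0.0329] [0.4976 0.0956 0.172 ]
ptop 137.0 ((307.5, 157.50001525878906), (12.649110794067383, 13.28156566619873), 71.56504821777344)
[[ 0.6144 -0.1418]
 [ 0.6278 -0.1797]
 [ 0.5917 -0.192 ]
 [ 0.5783 -0.1542]] [0.0382 0.0402 0.0382 0.0401] [ 0.6031 -0.1669  0.172 ]
ptop 223.0 ((234.50003051757812, 150.50001525878906), (16.970561981201172, 16.970561981201172), 45.0)
[[0.6199 0.0892]
 [0.657  0.0538]
 [0.6211 0.017 ]
 [0.5842 0.0524]] [0.0513 0.0513 0.0514 0.0512] [0.6205 0.0531 0.172 ]
bed 153.5 ((219.5, 191.0), (14.0, 13.0), 90.0)
[[0.5304 0.1294]
 [0.5312 0.0854]
 [0.4838 0.0845]
 [0.483  0.1284]] [0.0474 0.044  0.0474 0.0439] [0.5071 0.1069 0.024 ]
bed 2021.0 ((271.1651306152344, 174.76243591308594), (26.30150604248047, 96.52853393554688), 70.34617614746094)
[[ 0.5492  0.1018]
 [ 0.6654 -0.2054]
 [ 0.5811 -0.236 ]
 [ 0.4658  0.0702]] [0.0891 0.3284 0.0897 0.3272] [ 0.5654 -0.0674  0.024 ]
bed 262.5 ((234.50001525878906, 150.5), (18.384777069091797, 18.384775161743164), 45.0)
[[0.6452 0.103 ]
 [0.6906 0.0597]
 [0.6467 0.0146]
 [0.6014 0.058 ]] [0.0628 0.0628 0.0629 0.0627] [0.646  0.0588 0.024 ]
```

View pics/mm.png

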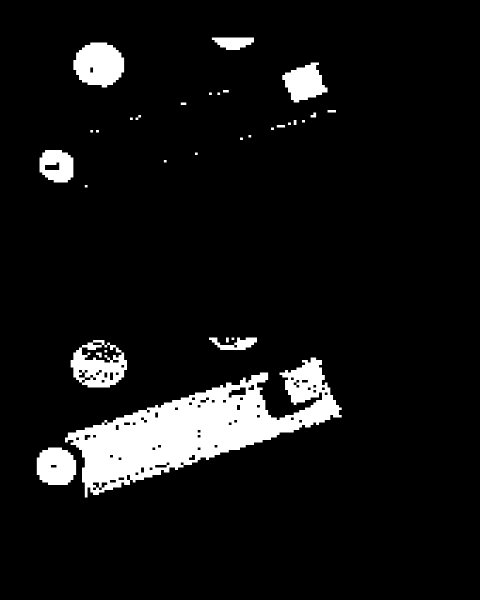

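```bash
cat >> h.py <<'E'
from scipy.spatial.transform import Rotation as R
O0=np.array([0.6233,-0.2207]); S0=np.array([0.5075,0.0860])
u=(S0-O0)/np.linalg.norm(S0-O0); v=np.array([-u[1],u[0]])
C=O0+u*0.180-0*u
def bed(p): d=np.asarray(p)[...,:2]-C; return np.c_[d@u,d@v]*1000
def w(x,y,z): return np.r_[C+u*x/1000+v*y/1000,z/1000]
def quat(s): 
    zt=np.array([0,0,-1.]); yt=s*np.r_[v,0]; xt=np.cross(yt,zt)
    return R.from_matrix(np.c_[xt,yt,zt]).as_quat(scalar_first=True)
def proj(n,p):
    m=imaging.camera_model(n); T=np.linalg.inv(m["cam_to_world"]); q=T[:3,:3]@p+T[:3,3]; q=m["mtx"]@q; return q[:2]/q[2]
E
python3 - <<'E'
from h import *
print("u",u,"C",C,"stop x",bed(S0))
print("prism top bed",bed([0.6031,-0.1669]))
for px in [(351,154),(339,226),(302,230)]:
    for z in(.1,.16): print("blue",px,z,bed(cast("top",[px],z)),cast("top",[px],z))
for n,p in [("ptop",w(-122.5,0,172)),("stop",w(150,0,58)),("open L",w(-180,45,24)),("open R",w(-180,-45,24)),("p foot near",w(-102.5,-20,12))]: 
    q=proj("scene",p); print(n,q,"crop",(q-[140,175])*4.7)
for s in(1,-1):
    for nm,p in [("pre",w(-170,0,400)),("low",w(-170,0,173+145)),("push",w(-100,0,318)),("f0",w(-150,0,173+28)),("f1",w(-10,0,201))]:
        print(s,nm,p,bot.ik(p,quat(s)))
E
```

```text
u [-0.3532  0.9355] C [ 0.5597 -0.0523] stop x [[147.8331  -0.    ]]
prism top bed [[-122.5329   -0.1058]]
blue (351, 154) 0.1 [[-271.9609   29.7278]] [[ 0.628  -0.3172  0.1   ]]
blue (351, 154) 0.16 [[-253.3327   33.444 ]] [[ 0.6179 -0.3011  0.16  ]]
blue (339, 226) 0.1 [[-155.2378  231.9788]] [[ 0.3975 -0.2795  0.1   ]]
blue (339, 226) 0.16 [[-142.3816  225.6936]] [[ 0.3989 -0.2652  0.16  ]]
blue (302, 230) 0.1 [[-40.5571 204.2318]] [[ 0.383  -0.1624  0.1   ]]
blue (302, 230) 0.16 [[-33.3718 199.3188]] [[ 0.385  -0.1539  0.16  ]]
ptop [170.8063 194.8025] crop [144.7898  93.0717]
stop [278.1328 216.5514] crop [649.2242 195.2915]
open L [157.2289 224.3762] crop [ 80.976  232.0683]
open R [155.6343 250.101 ] crop [ 73.4812 352.9749]
p foot near [186.2315 242.5196] crop [217.2882 317.3419]
1 pre [ 0.6198 -0.2113  0.4   ] [-0.5279  0.2751  0.2794  1.5751  0.     -2.4597]
1 low [ 0.6198 -0.2113  0.318 ] [-0.5279  0.272   0.1272  1.426   0.     -2.4597]
1 push [ 0.595  -0.1459  0.318 ] [-0.4535  0.1433 -0.0177  1.4098  0.     -2.3853]
1 f0 [ 0.6127 -0.1926  0.201 ] [-0.5078  0.2929 -0.0636  1.2144  0.     -2.4396]
1 f1 [ 0.5633 -0.0617  0.201 ] [-0.3398  0.0708 -0.3112  1.1889  0.     -2.2716]
-1 pre [ 0.6198 -0.2113  0.4   ] [-0.5279  0.2751  0.2794  1.5751  0.      0.6819]
-1 low [ 0.6198 -0.2113  0.318 ] [-0.5279  0.272   0.1272  1.426   0.      0.6819]
-1 push [ 0.595  -0.1459  0.318 ] [-0.4535  0.1433 -0.0177  1.4098  0.      0.7562]
-1 f0 [ 0.6127 -0.1926  0.201 ] [-0.5078  0.2929 -0.0636  1.2144  0.      0.702 ]
-1 f1 [ 0.5633 -0.0617  0.201 ] [-0.3398  0.0708 -0.3112  1.1889  0.      0.87  ]
```

Run:
```python
from h import *
q=quat(-1)
bot.set_gripper(0.0,30)
bot.reach(w(-174,0,410),q)
print(bot.move_straight(w(-174,0,173+147),velocity=.1), bot.read_clock(), bot.read_tool_pos(), bot.read_gripper_width())
cv2.imwrite("pics/s1.png",imaging.snapshot("scene")); cv2.imwrite("pics/t1.png",imaging.snapshot("top"))
a=cv2.imread("pics/s1.png")[120:270,120:320];b=cv2.imread("pics/t1.png")[110:260,200:400]
cv2.imwrite("pics/st1.png",cv2.resize(np.hstack([a,b]),None,fx=2,fy=2))
```

```text
False 4.825 [ 0.6214 -0.2152  0.3209] 1.7707478714659644e-06
```

View pics/st1.png

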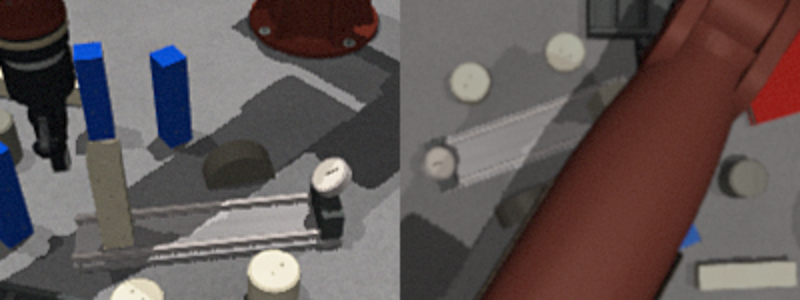

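The closed fingertips, at left-crop px ~(60,165), stand clear behind the prism just below its top (105,145). The prism is still upright. Now I push.

Run:
```python
from h import *
f0=bot.read_ft_force()
for x in range(-160,-101,4):
    r=bot.move_straight(w(x,0,173+147),velocity=.05,max_force=25)
    print(x,r,(bot.read_ft_force()-f0))
    if r: break
bot.hold(.6); print(bot.read_clock())
cv2.imwrite("pics/s2.png",imaging.snapshot("scene"))
a=cv2.imread("pics/s2.png")[120:270,120:320]
cv2.imwrite("pics/st2.png",cv2.resize(a,None,fx=3,fy=3))
```

```text
-160 False [ 0.0515 -0.6678 -0.6993]
-156 False [-0.0921  0.3101 -0.3428]
-152 False [-0.5983 -1.2932 -0.7785]
-148 False [ 1.0423 -0.0814 -0.4624]
-144 False [-0.1753 -0.5703 -0.677 ]
-140 False [ 0.2778 -0.0669 -0.2985]
-136 False [ 0.661  -0.0807 -0.2519]
-132 False [ 0.0745 -0.5943 -0.2711]
-128 False [-0.2085 -0.2519 -0.3461]
-124 False [ 0.3253 -0.3181 -0.3957]
-120 False [ 0.8067 -0.0761 -0.14  ]
-116 False [-0.3805  0.8016 -0.3936]
-112 False [0.1811 0.0568 0.4199]
-108 False [-0.1702 -0.1637 -0.6067]
-104 False [-0.9328  0.4204 -0.4843]
9.4583
```

View pics/st2.png

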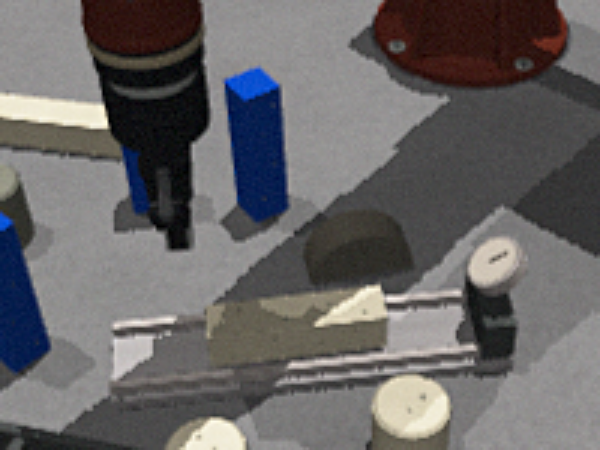

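The prism has tipped over and lies lengthwise in the channel: foot end at crop (208,335), far end at (385,315), gap to the stop at ~(470,310). Next I raise the arm, swing behind the foot and descend.

Run:
```python
from h import *
q=lambda x,y:(120+x/3,120+y/3)
print("foot top far",bed(cast("scene",[q(207,307)],.052)),"foot near bottom",bed(cast("scene",[q(210,362)],.014)), "far end top near", bed(cast("scene",[q(386,316)],.052)))
bot.move_straight(w(-140,0,173+147),velocity=.12)
im=imaging.snapshot("wrist"); cv2.imwrite("pics/w2.png",im)
bot.move_straight(w(-140,0,173+30),velocity=.12,max_force=15)
print(bot.read_clock(),bed(bot.read_tool_pos()),bot.read_tool_pos(),bot.read_ft_force())
cv2.imwrite("pics/s3.png",imaging.snapshot("scene"))
a=cv2.imread("pics/s3.png")[120:270,120:320]
cv2.imwrite("pics/st3.png",cv2.resize(a,None,fx=3,fy=3))
```

```text
foot top far [[-90.5235  15.366 ]] foot near bottom [[-92.204  -16.5702]] far end top near [[ 66.9753 -15.9634]]
11.1333 [[-140.3254   -0.3083]] [ 0.6096 -0.1835  0.2041] [ 1.0444  0.4374 -0.9327]
```

View pics/st3.png

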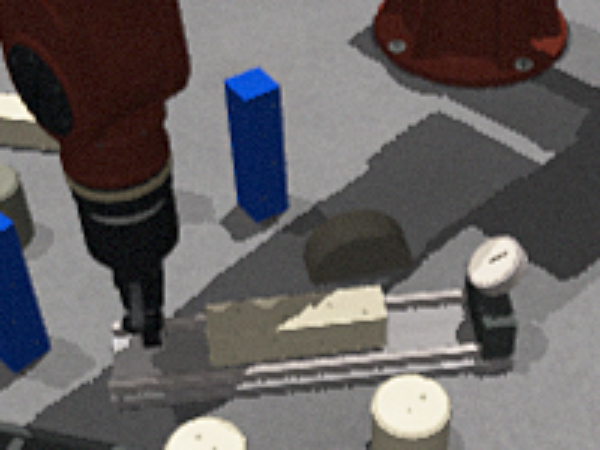

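View pics/w2.png

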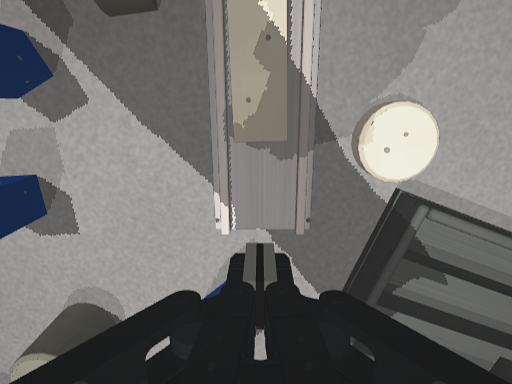

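Fingers (crop 150,335) are behind the foot at y≈0. The wrist view shows the prism straight between the rails with its foot at ~(260,140). Foot is at bed x≈-92 and end at ≈+67, so I now push it along.

Run:
```python
from h import *
f0=bot.read_ft_force()
print(bot.move_straight(w(-112,0,203),velocity=.1,max_force=15))
print(bot.move_straight(w(-34,0,203),velocity=.05,max_force=20),bed(bot.read_tool_pos()),bot.read_ft_force()-f0)
r=bot.move_straight(w(0,0,203),velocity=.02,max_force=12)
print(r,bed(bot.read_tool_pos()),bot.read_ft_force()-f0,bot.read_clock())
cv2.imwrite("pics/s4.png",imaging.snapshot("scene"))
a=cv2.imread("pics/s4.png")[150:270,150:310]
cv2.imwrite("pics/st4.png",cv2.resize(a,None,fx=4.5,fy=4.5,interpolation=cv2.INTER_CUBIC))
```

```text
False
False [[-34.0232   0.0163]] [-1.0031 -1.2153  0.1702]
True [[-21.2039  -0.1239]] [ 0.9685 -0.8187  0.8125] 14.1667
```

View pics/st4.png

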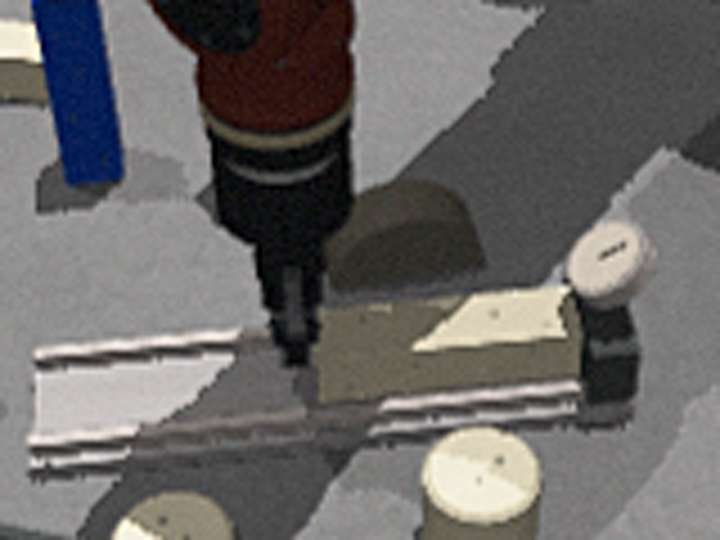

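The prism's end meets the dark stop at (583,335) with no visible gap, and the stop position of -21 mm is as predicted. The force relaxed after the stop, so I press once more gently, then back off and inspect.

Run:
```python
from h import *
r=bot.move_straight(w(-5,0,203),velocity=.01,max_force=12)
print(r,bed(bot.read_tool_pos()),bot.read_clock())
bot.hold(.2); print(bot.read_ft_force())
bot.move_straight(w(-60,0,203),velocity=.08)
bot.move_straight(w(-60,0,400),velocity=.15)
cv2.imwrite("pics/w5.png",imaging.snapshot("wrist"))
bot.reach(w(-150,0,420),quat(-1))
bot.set_joints([0.885,0.104,0.097,1.564,0,1.353])
s=imaging.snapshot("scene");t=imaging.snapshot("top");cv2.imwrite("pics/s5.png",s);cv2.imwrite("pics/t5.png",t)
a=s[190:270,150:310];b=t[130:220,200:360]
f=lambda i:cv2.resize(i,(640,290),interpolation=cv2.INTER_CUBIC)
cv2.imwrite("pics/st5.png",np.vstack([f(a),f(b)]))
print(bot.read_clock())
```

```text
True [[-20.6516   0.2183]] 14.7833
[-0.0762 -0.5101 -0.0402]
20.5333
```

View pics/st5.png

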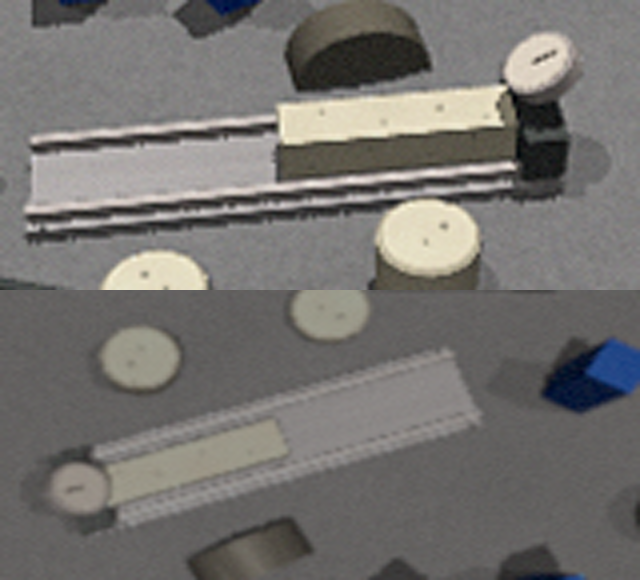

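View pics/w5.png

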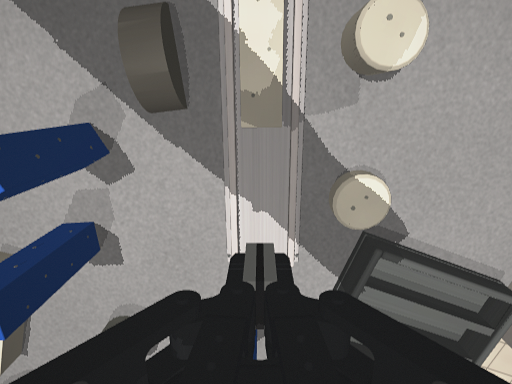

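View pics/t5.png

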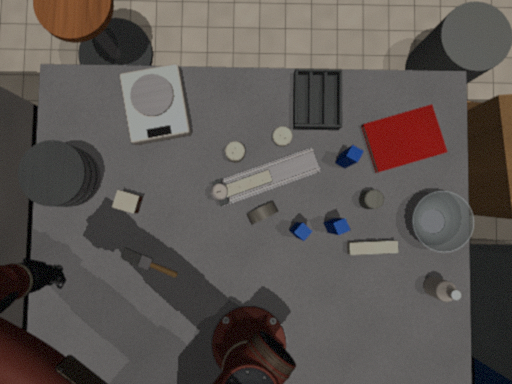

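Run:
```python
from h import *
for n,win in [("top",(150,205,222,285)),("scene",(205,245,215,282))]:
    im=cv2.imread(f"pics/{n[0]}5.png").astype(int); B,G,Rr=im[...,0],im[...,1],im[...,2]
    a,b,c,d=win; 
    m=np.zeros(B.shape,np.uint8); mm=(Rr-B>(9 if n=="top" else 14))&(Rr>(115 if n=="top" else 170)); m[a:b,c:d]=mm[a:b,c:d]*255
    m=cv2.morphologyEx(cv2.morphologyEx(m,cv2.MORPH_CLOSE,np.ones((3,3))),cv2.MORPH_OPEN,np.ones((5,5)))
    cv2.imwrite(f"pics/m5{n}.png",cv2.resize(m[a-5:b+5,c-5:d+5],None,fx=6,fy=6,interpolation=0))
    k=max(cv2.findContours(m,cv2.RETR_EXTERNAL,cv2.CHAIN_APPROX_NONE)[0],key=cv2.contourArea)
    p=bed(cast(n,k[:,0,:],.052)).astype(np.float32); 
    r=cv2.minAreaRect(p); print(n,r, cv2.boxPoints(r))
    # long edges: fit lines mid-length
    for s in(1,-1):
        xs=[];ys=[]
        for x0 in range(5,110,5):
            s_=p[(p[:,0]>=x0)&(p[:,0]<x0+5)]
            if len(s_): i=np.argmax(s*s_[:,1]); xs.append(s_[i,0]); ys.append(s_[i,1])
        f=np.polyfit(xs,ys,1); print(" edge",s,"slope deg",np.degrees(np.arctan(f[0])),"y@60",np.polyval(f,60))
```

```text
top ((76.71014404296875, 1.551076889038086), (41.569427490234375, 174.44723510742188), 89.97537994384766) [[-10.5224 -19.1962]
 [163.9248 -19.2711]
 [163.9427  22.2983]
 [-10.5045  22.3733]]
 edge 1 slope deg -0.40391300680007486 y@60 21.272431037634945
 edge -1 slope deg 0.5404258121487873 y@60 -17.53155826713805
scene ((64.20394134521484, -0.5218486785888672), (150.2043914794922, 40.86366271972656), 0.07261742651462555) [[-10.9241  19.8148]
 [-10.8723 -21.0489]
 [139.332  -20.8585]
 [139.2802  20.0052]]
 edge 1 slope deg -0.0784636420889754 y@60 18.23356647369518
 edge -1 slope deg -0.24104230818419203 y@60 -19.47166645439043
```

Both views put the foot at bed x ≈ -10.5/-10.9, so the end is at ≈149–150, and yaw is within about 0.5°. Last, I check that the other objects haven't moved, then hand in.

Run:
```python
from h import *
d=cv2.absdiff(cv2.imread("pics/t5.png"),cv2.imread("pics/top0.png")).max(2)
m=cv2.morphologyEx((d>35).astype(np.uint8),cv2.MORPH_OPEN,np.ones((2,2)))
print([cv2.boundingRect(k) for k in cv2.findContours(m,0,1)[0]])
bot.job_done(); print(bot.read_clock())
```

```text
[(54, 285, 2, 2), (61, 284, 2, 3), (62, 279, 3, 3), (55, 276, 3, 4), (56, 275, 19, 18), (44, 264, 21, 12), (37, 260, 9, 3), (17, 257, 9, 7), (110, 252, 2, 2), (116, 251, 3, 3), (81, 229, 5, 7), (228, 186, 3, 7), (294, 151, 17, 22)]
the job is handed in; nothing more can be done
the job is handed in; nothing more can be done
```

The prism is lying lengthwise between the rails with its far end against the stop, and I handed the job in after about 20.5 s on the robot's clock. I tipped it with closed fingers pushing near its top, then slid it along by its foot end. It was never gripped or lifted.

**Against the stop:** the slide stopped on a 12 N force rise, and a second press advanced only about 0.5 mm before stopping again. The camera views put the foot at bed x ≈ -10.5 (top) and -10.9 mm (scene). That puts the far end at about 149–150 mm, with the stop face at 150 mm and calibration good to about 2 mm. The prism is straight to within about 0.5°.

**Other objects:** comparing the top views before and after, the only differences were at the prism's old and new places and around the gripper, arm and their shadow. The other specimens and the brush had not moved. The arm was back at its start pose, touching nothing.

**Checks that fell short:**
- **End face:** the dial blended into the prism in the top-view mask, so I worked out the end position from the foot edge and the 160 mm length.
- **Press force:** the force readings right after each press had already dropped to about 0–1 N, so they do not separately confirm the contact.

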